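# Set the shop speaker's volume by counting clicks

### The job

Two click-stepped volume controls stand on the table. On the one with the wide flat bar handle, push the lever back to its off stop at the end near the robot, then push it away from there click by click and leave it resting in the third click; never let it go past the third click. Only push the handle with the fingers, never pinch it, and leave the round-knobbed control and everything else on the table as they are.

Things in the scene. Friction and masses are not known exactly. Their poses are not given: they have to be found in the camera images.
- bar_unit: volume control with the wide bar handle: a fixed grey case 170 mm long (its x) x 120 mm wide (its y), deck 44 mm above the table; origin at the centre of its underside, x axis along the slot from the off end (near the robot) to the loud end, z up; it may stand on the left or the right, turned up to 0.4 rad
- bar_lever (a joint): lever of that control, m; starts in one of the clicks: 0 = off stop (near end), grows along the case's +x, 0.090 at the far stop; clicks 0.015 m apart (off 0, first 0.015, second 0.030, third 0.045 ...). About 4 to 7 N pushes it out of a click, either way; just past half way to the next the resistance is gone and it snaps on ahead of the finger into that click. Pushed slowly it skips none
- bar_handle (a point): middle of the bar handle, 70 mm above the table; at lever value q it lies at x = q - 0.045, y = 0 of its case. The handle is an upright plate 90 mm wide across the slot (case y), 14 mm thick along it (case x), from 52 to 94 mm above the table; it is pushed by its near or far broad face, never squeezed between fingers on both
- knob_unit: the other volume control, with a round knob 40 mm across and 88 mm above the table on its lever, not to be moved: a fixed grey case 170 mm long (its x) x 120 mm wide (its y), deck 44 mm above the table; origin at the centre of its underside, x axis along the slot from the off end (near the robot) to the loud end, z up; it may stand on the left or the right, turned up to 0.4 rad
- knob_lever (a joint): lever of the round-knobbed control, m: same scale and clicks; stands in a click at the start
- knob_handle (a point): middle of the round knob, 70 mm above the table
- portion_cup_2: bystander: lidded tan portion cup, 56 mm across, 32 high, between the two controls; origin at the centre of its underside
- speaker: bystander: grey cloth column speaker, 68x68x178 mm, back left; origin at the centre of its underside
- spray_1: bystander: spray bottle, 51x112x221 mm, at the left edge; origin at the centre of its underside
- flour_shaker: bystander: steel flour shaker, 67 mm across, 110 high, front left; origin at the centre of its underside
- masking_tape_1: bystander: roll of masking tape lying flat, 96 mm across, 25 high, at the front; origin at the centre of its underside
- timer: bystander: round kitchen timer, 62 mm across, 40 high, in front of the gap between the controls; origin at the centre of its underside
- tin_blue_1: bystander: tin, 68 mm across, 87 high, at the back between the controls; origin at the centre of its underside
- notepad_1: bystander: notepad lying flat, 150x103x12 mm, front right; origin at the centre of its underside

How it is judged:
By the outcome, as a careful person would: the job done as asked, in the order asked, and still so for the second after the job is handed in, with the robot touching nothing.
It also fails if it takes over 58 s, if anything falls off the work surface, if the arm or the gripper's body presses on something with over 40 N, if the wrist force passes 120 N, or if a joint passes its speed limit or range.

### The arm

A 6-joint arm with a two-finger parallel gripper is mounted at the origin on the work surface; the furniture and walls round the work are solid. World frame = base frame: x ahead of the robot, y to its left, z up, the work surface at z = 0. Lengths are in m, angles in rad, forces in N, time in s.
With the tool pointing down it reaches from about 0.35 to 0.775 m from the base axis. Payload 7.3 kg.
Tool frame: the origin (TCP) lies between the finger pads; the fingertips stand 11 mm ahead of it and the grasp point (between the pads) lies 8 mm behind it; z points along the fingers, y is the line along which they close (so a half turn about z gives the same grasp; the last joint's range is limited). The gripper opens to 92 mm and grips with 3 to 60 N. Pads are 19 mm wide; open, the fingers measure 130 mm over their backs; the gripper's body (75 mm by 190 mm) begins 47 mm behind the grasp point.
Start: joints at [-1.366, 0.342, 1.524, -0, 1.275, -0.146], TCP at [0.18, -0.493, 0.238] pointing down, gripper open.
Joint ranges: [-2.53, 2.53], [-0.77, 2.02], [0.04, 2.7], [-1, 4.14], [0.28, 2.66], [-3.11, 3.11]. Speed limits (rad/s): [2.57, 2.57, 3.14, 3.14, 3.14, 3.14].

### API

Orientations are given as [roll, pitch, yaw] about the fixed x, y, z axes, in that order (R = Rz(yaw) Ry(pitch) Rx(roll)).
In Python, from bench import robot, kin, cams gives the robot as it stands. Calls block until the motion is done:
- robot.move_to(position, orientation): joint-space move of the TCP to a pose.
- robot.line_to(position, rotation=None, velocity=0.15): straight line of the TCP; rotation=None keeps the orientation; velocity is the mean speed in m/s.
- robot.move_j(angles): joint-space move.
- robot.set_gripper(opening): finger opening in m; the grip force is fixed at half the most; returns when the fingers have stopped.
- robot.dwell(seconds).
- kin.ik(position, orientation): joint angles nearest the present ones, or None.
- cams.read_camera(name): name is "scene" or "top" or "wrist"; returns (picture, depth): 400x640x3 uint8, blue, green, red; 400x640 float32, m along the optical axis (not along the pixel's ray), 0 where there is no reading.
- cams.camera_params(name): a dict with "vfov" (degrees; the focal length in pixels is half the picture's height over the tangent of half this angle, whatever the lens; pixels are square), "cx", "cy" (the principal point, pixels), "pose" (4x4, takes a point from camera to world coordinates); the wrist camera has in their place "tool_from_camera" (4x4, takes a point from camera to tool coordinates, whose origin is the TCP and whose axes are the flange's). Camera axes: x right, y down, z forward; pixel columns grow to the right and rows downward; lengths in m; the calibration is good to about 2 mm. The wrist camera is an equidistant fisheye: a pixel r from the principal point sees the ray r / f radians off the axis. A picture is of the moment at which its call begins: read the wrist's pose just before it. camera_params takes no time and is no camera call.
A pose or a line that the arm cannot do raises robot.MotionError and nothing moves.
- robot.hand_in(): hands the job in; it is judged then, once.
Readings, each from a call of its own:
- robot.read_clock(): time.
- robot.read_joint_positions(): joint angles.
- robot.read_joint_vel(): joint speeds.
- robot.read_joint_torque(): joint torques, N m.
- robot.read_ee_pos(): TCP position.
- robot.read_ee_rot(): TCP orientation.
- robot.read_contact_force(): force on the tool from outside, world axes, zero at the start.
- robot.read_torque(): the same for the moment, N m.
- robot.read_gripper_width(): finger opening in m.
- robot.read_finger_force(): force on a finger pad.
Only numpy, scipy, OpenCV 4.12 (cv2) and the standard library are available. Lean on these libraries where they do the work, as an engineer would, in place of code of your own. Each camera call takes 0.05 s, during which the arm holds its last target. There are 200 camera calls.

## Working session

There is one attempt and no reset: what is moved stays moved. The work goes in short steps, each a Python script; the robot and the scene stay as the last script left them, time stands still between calls to the robot, and variables do not carry over. Pictures are saved under pics/ and viewed, at most 10 in all, crops included, and the job is handed in when it is done.

```bash
mkdir -p pics; ls
python3 - <<'E'
from bench import robot,kin,cams
import cv2,numpy as np
for n in("scene","top"):
    p,d=cams.read_camera(n); cv2.imwrite(f"pics/{n}0.png",p); np.save(f"{n}_d.npy",d)
    print(n,cams.camera_params(n))
print(robot.read_clock(),robot.read_ee_rot())
E
```

```text
pics
scene {'vfov': 52.71221225015408, 'cx': 320.94070048338784, 'cy': 200.74412792529856, 'pose': array([[-0.25103725,  0.76973338, -0.5869334 ,  1.03074589],
       [ 0.96785347,  0.20930198, -0.13947162,  0.20269045],
       [ 0.01549036, -0.6030781 , -0.79753172,  0.84739576],
       [ 0.        ,  0.        ,  0.        ,  1.        ]])}
top {'vfov': 49.66053070737159, 'cx': 316.4883588197406, 'cy': 196.22257971601607, 'pose': array([[-0.01714823, -0.99717914,  0.07307327,  0.3727921 ],
       [-0.99984878,  0.0168909 , -0.00413814,  0.065002  ],
       [ 0.00289219, -0.07313318, -0.99731799,  1.13028704],
       [ 0.        ,  0.        ,  0.        ,  1.        ]])}
0.1 [-3.14023724e+00 -1.82785848e-04  3.50829426e-01]
```

View pics/top0.png

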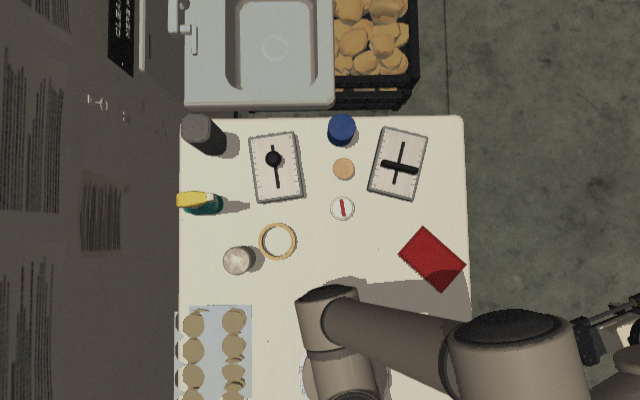

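View pics/scene0.png

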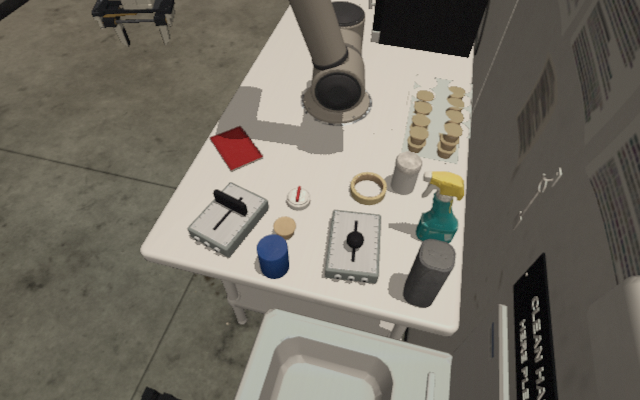

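The bar unit is on the right: around (398,163) in top and (230,217) in scene. The knob unit is on the left.

Run:
```python
import cv2,numpy as np
def crop(n,x,y,w,h,s):
    p=cv2.imread(f"pics/{n}0.png")[y:y+h,x:x+w]
    p=cv2.resize(p,None,fx=s,fy=s,interpolation=cv2.INTER_CUBIC)
    for i in range(0,w,10): cv2.putText(p,str(x+i),(i*s,10),0,.35,(0,0,255)); cv2.line(p,(i*s,0),(i*s,h*s),(0,0,255) ,1) if i%20==0 else 0
    for i in range(0,h,10): cv2.putText(p,str(y+i),(0,i*s+4),0,.35,(0,0,255)); cv2.line(p,(0,i*s),(w*s,i*s),(0,0,255),1) if i%20==0 else 0
    cv2.imwrite(f"pics/{n}0c.png",p)
crop("top",360,120,80,85,7); crop("scene",180,175,100,85,7)
```

```text
(no output)
```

View pics/top0c.png

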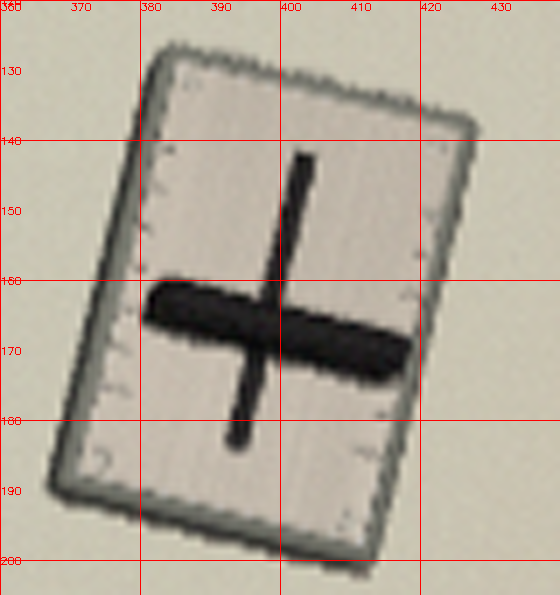

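View pics/scene0c.png

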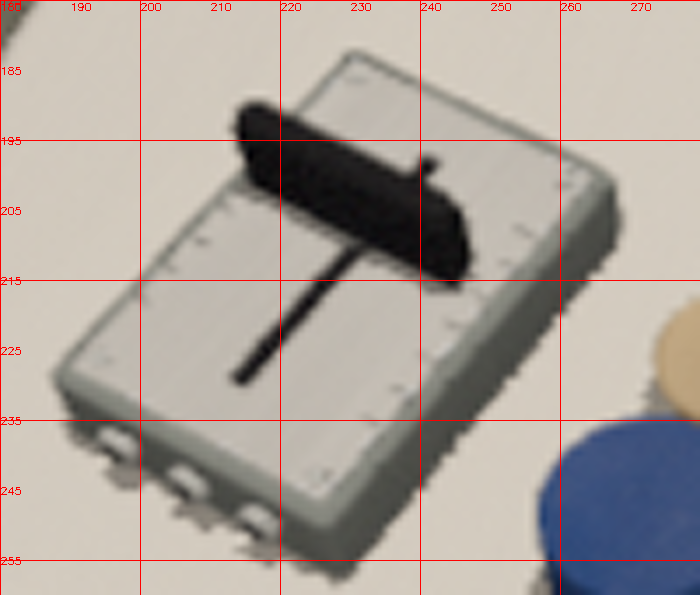

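```bash
cat > h.py <<'E'
import numpy as np
from bench import robot,kin,cams
def cam(n):
    c=cams.camera_params(n); return c,200/np.tan(np.radians(c["vfov"]/2))
def ray(n,u,v):
    c,f=cam(n); T=c["pose"]; d=T[:3,:3]@np.array([(u-c["cx"])/f,(v-c["cy"])/f,1]); return T[:3,3],d/np.linalg.norm(d)
def atz(n,u,v,z):
    o,d=ray(n,u,v); return o+d*(z-o[2])/d[2]
def tri(a,b):
    (o1,d1),(o2,d2)=ray("top",*a),ray("scene",*b)
    s=np.linalg.lstsq(np.c_[d1,-d2],o2-o1,rcond=None)[0]
    p,q=o1+s[0]*d1,o2+s[1]*d2; return (p+q)/2,np.linalg.norm(p-q)
def cloud(n,d,x0,x1,y0,y1):
    c,f=cam(n); v,u=np.mgrid[y0:y1,x0:x1]; z=d[y0:y1,x0:x1]
    P=np.stack([(u-c["cx"])/f*z,(v-c["cy"])/f*z,z],-1).reshape(-1,3); P=P[P[:,2]>0]
    return P@c["pose"][:3,:3].T+c["pose"][:3,3]
E
python3 - <<'E'
from h import *
np.set_printoptions(precision=4,suppress=True)
t=lambda u,v:(360+u/7,120+v/7); s=lambda u,v:(180+u/7,175+v/7)
for n,a,b in[("slotfar",t(305,155),s(240,380)),("FL",t(165,50),s(325,520)),("FR",t(475,120),s(55,375)),("NR",t(372,555),s(352,52)),("hR",t(405,350),s(255,102)),("hL",t(155,290),s(445,190))]: print(n,*tri(a,b))
f,nr=atz("top",*t(305,155),.044),atz("top",*t(236,447),.044)
m=(f+nr)/2; e=f-nr; print("slot mid",m,"len",np.linalg.norm(e),"yaw",np.arctan2(e[1],e[0]))
for n,b in(("top",(360,440,120,205)),("scene",(180,250,175,260))):
    P=cloud(n,np.load(n+"_d.npy"),*b); k=P[(P[:,2]>.086)&(P[:,2]<.11)]; dk=P[abs(P[:,2]-.044)<.006]
    w=np.linalg.svd(k-k.mean(0))[2][0]; q=k@w
    print(n,len(k),"handle",k.mean(0),"top z",np.percentile(k[:,2],90),"mid",(k[q.argmax()]+k[q.argmin()])/2,"bar yaw",np.arctan2(w[1],w[0]),np.ptp(q),"deck z",np.median(dk[:,2]),dk.mean(0))
E
```

```text
slotfar [ 0.5863 -0.1621  0.0421] 0.00367592263105347
FL [ 0.6273 -0.1139  0.038 ] 0.0014915280978256389
FR [ 0.5988 -0.2251  0.0385] 0.004266476977946358
NR [ 0.4402 -0.1821  0.0392] 0.003983001704833804
hR [ 0.5074 -0.1826  0.0907] 0.007014151461146433
hL [ 0.53   -0.0995  0.0979] 0.0011637379661053123
slot mid [ 0.5335 -0.1493  0.044 ] len 0.1099094407985631 yaw -0.2605764658246231
top 206 handle [ 0.5184 -0.1433  0.0927] top z 0.09587651815658893 mid [ 0.5192 -0.1433  0.0894] bar yaw -1.8387896969609165 0.08925834926264717 deck z 0.044821272616592855 [ 0.5335 -0.1463  0.0447]
scene 194 handle [ 0.5233 -0.1418  0.0925] top z 0.09534186764500024 mid [ 0.5216 -0.1426  0.0907] bar yaw 1.3123865165205684 0.08834820982618122 deck z 0.04488120706385679 [ 0.5554 -0.1521  0.0447]
```

```bash
cat >> h.py <<'E'
YAW=-0.262; C=np.array([.5335,-.1475]); X=np.array([np.cos(YAW),np.sin(YAW)]); ORI=[np.pi,0,YAW]
def P(x,z): return [*(C+x*X),z]
def xe(): return float((np.array(robot.read_ee_pos())[:2]-C)@X)
def fx(): return float(np.array(robot.read_contact_force())[:2]@X)
def view(n,name):
    import cv2
    p,d=cams.read_camera(n); cv2.imwrite(f"pics/{name}.png",p); return d
E
python3 - <<'E'
from h import *
print(kin.ik(P(.022,.16),ORI), kin.ik(P(-.09,.073),ORI))
robot.set_gripper(0.0); print(robot.read_clock(),robot.read_gripper_width())
robot.move_to(P(.022,.17),ORI); print(robot.read_clock(),robot.read_joint_positions())
robot.line_to(P(.022,.073),velocity=.08); print(robot.read_clock(),robot.read_ee_pos(),xe(),robot.read_contact_force())
robot.line_to(P(.018,.073),velocity=.02); print(robot.read_clock(),xe(),fx())
E
```

```text
[-4.02586135e-01  5.03025501e-01  1.49410226e+00 -4.44089210e-16
  1.14446489e+00  1.43021019e+00] [-4.36822498e-01  4.47376528e-01  1.89996572e+00 -4.44089210e-16
  7.94250404e-01  1.39597383e+00]
1.5417 0.000359295043213629
3.3917 [-4.03844843e-01  4.92733640e-01  1.48103797e+00 -2.70775901e-04
  1.16745551e+00  1.42972134e+00]
4.7583 [ 0.55510433 -0.15333612  0.07356786] 0.022378684052488596 [ 0.23486927 -0.69607364 -0.28116468]
5.1083 0.017915652508207376 0.4796546093145385
```

Run:
```python
from h import *
x=.018; L=[]
while x>-.036:
    x-=.001; robot.line_to(P(x,.073),velocity=.02); f=fx(); L.append((round(x*1e3),round(xe()*1e3,1),round(f,1)))
    if abs(f)>11: break
print(*L); print(robot.read_clock())
d=view("scene","s1"); k=cloud("scene",d,190,270,170,230)
```

```text
(17, 17.0, 0.1) (16, 15.9, 1.2) (15, 14.9, 0.3) (14, 13.9, -0.1) (13, 12.9, -0.7) (12, 11.9, -0.5) (11, 10.9, 0.8) (10, 9.9, -0.2) (9, 8.9, -0.2) (8, 7.9, -0.0) (7, 6.9, -0.2) (6, 6.0, 0.1) (5, 4.9, -0.2) (4, 4.0, -0.2) (3, 3.0, 0.3) (2, 2.6, 3.0) (1, 1.5, 5.1) (0, -0.1, 3.8) (-1, -1.3, 1.3) (-2, -2.4, 0.4) (-3, -3.5, 0.0) (-4, -4.5, -0.5) (-5, -5.2, -0.2) (-6, -6.1, -0.7) (-7, -7.1, -0.4) (-8, -8.0, 0.7) (-9, -9.1, 0.4) (-10, -10.1, 1.3) (-11, -11.1, 0.4) (-12, -12.0, -0.4) (-13, -12.4, 3.9) (-14, -13.4, 5.5) (-15, -15.1, 3.8) (-16, -16.3, 1.7) (-17, -17.4, 1.5) (-18, -18.5, -0.1) (-19, -19.5, -0.5) (-20, -20.2, -0.8) (-21, -21.1, -0.3) (-22, -22.1, 0.2) (-23, -23.1, -0.7) (-24, -24.1, 0.1) (-25, -25.1, -0.4) (-26, -26.1, -0.5) (-27, -27.0, 0.5) (-28, -27.1, 6.0) (-29, -27.1, 8.4) (-30, -27.1, 11.0)
17.1083
```

Run:
```python
from h import *
robot.line_to(P(-.015,.073),velocity=.05)
robot.line_to(P(-.015,.135),velocity=.1)
robot.line_to(P(-.085,.135),velocity=.1)
robot.line_to(P(-.085,.073),velocity=.1)
x=-.075; robot.line_to(P(x,.073),velocity=.03); print(robot.read_clock(),fx())
L=[]; x0=None
while x<-.017:
    x+=.001; robot.line_to(P(x,.073),velocity=.02); f=fx(); e=xe(); L.append((round(x*1e3),round(e*1e3,1),round(f,1)))
    if x0 is None and f<-2: x0=e-.0003
    if x0 is None and x>-.054 or f<-11: print("odd"); break
    if x0 is not None and e-x0>.0395: break
print(*L); print(x0,robot.read_clock())
robot.line_to(P(-.085,.073),velocity=.08)
robot.line_to(P(-.085,.16),velocity=.1); print(robot.read_clock())
robot.move_j([-1.366, 0.342, 1.524, -0, 1.275, -0.146])
for n,b in(("top",(360,440,120,205)),("scene",(180,250,175,260))):
    d=view(n,n+"2"); k=cloud(n,d,*b); k=k[(k[:,2]>.086)&(k[:,2]<.11)]; print(n,k.mean(0),(k[:,:2].mean(0)-C)@X)
print(robot.read_clock())
```

```text
20.475 0.030308995681383896
(-74, -74.0, 0.4) (-73, -72.9, -0.2) (-72, -71.9, -0.9) (-71, -70.9, -0.5) (-70, -69.9, 0.2) (-69, -69.0, 0.5) (-68, -67.9, 0.1) (-67, -66.9, -0.5) (-66, -65.9, -0.5) (-65, -64.9, 0.9) (-64, -63.9, 0.2) (-63, -62.9, -0.1) (-62, -62.6, -4.2) (-61, -61.6, -4.9) (-60, -60.0, -2.5) (-59, -58.8, -1.9) (-58, -57.5, -1.4) (-57, -56.4, -0.2) (-56, -55.5, -0.7) (-55, -54.8, -0.7) (-54, -53.9, -1.1) (-53, -52.9, -0.3) (-52, -51.9, -0.5) (-51, -50.9, 0.8) (-50, -49.9, 0.8) (-49, -48.9, 0.1) (-48, -48.0, -0.1) (-47, -47.6, -2.8) (-46, -46.6, -5.3) (-45, -45.0, -2.8) (-44, -43.7, -2.3) (-43, -42.5, -1.0) (-42, -41.4, -0.3) (-41, -40.5, 0.8) (-40, -39.8, 0.7) (-39, -39.0, -0.8) (-38, -37.9, -0.1) (-37, -36.9, -0.5) (-36, -35.9, -0.9) (-35, -34.9, 0.6) (-34, -33.9, 0.4) (-33, -33.0, 0.2) (-32, -32.6, -3.8) (-31, -31.5, -5.1) (-30, -30.0, -3.6) (-29, -28.7, -2.0) (-28, -27.6, -1.0) (-27, -26.4, 0.5) (-26, -25.5, -1.4) (-25, -24.8, -0.1) (-24, -23.9, -0.6) (-23, -22.9, 0.3)
-0.06292394655793171 33.475
35.4167
top [ 0.53334244 -0.14636147  0.09250268] -0.00044707242242621046
scene [ 0.53783017 -0.14507166  0.09221672] 0.003553428374054076
37.2083
```

View pics/top2.png

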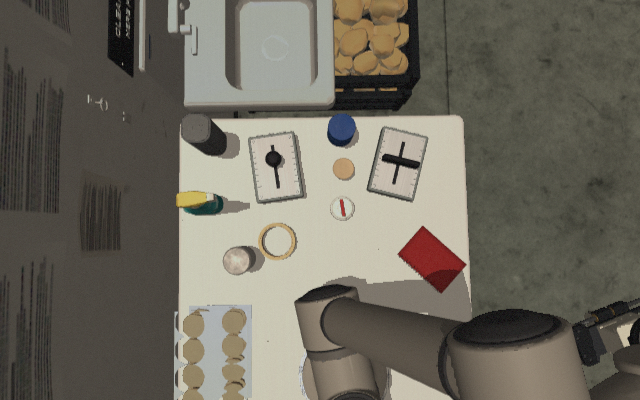

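The bar is at (401,160), one click beyond where it started, which puts it in the third click. Everything else is where it was.

```bash
python3 -c "
from bench import robot
print(robot.hand_in())"
```

```text
the job is handed in; nothing more can be done
None
```

I pushed the bar lever back to its off stop, then forward click by click into the third click, where it rests; nothing else moved in the final top-camera picture, and I handed the job in at about 37 s.

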